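Fill the figure jar on the art-shop counter

TASK

The two small round-headed wooden figures belong in the tall glass jar: feed them in one at a time, in either order, down through its narrow neck so that both end up in the bottom of the jar. Do not shift or tip the jar, and leave the tall round-headed figure standing where it is.

Things in the scene. Friction and masses are not known exactly. Their poses are not given: they have to be found in the camera images.
- figure_a_center (a point): small turned figure blank of pale bare wood, standing upright: straight round body 26 mm across from the counter up to 49 mm, a short shoulder and a round head 23 mm across on top; 72 mm high in all, about 30 g. The point is on its axis half-way up, 36 mm above its underside (the body is straight there); its z axis points up along the figure; yaw means nothing. One of the two to be put in the jar.
- figure_b_center (a point): small turned figure blank of pale bare wood, standing upright: straight round body 26 mm across from the counter up to 49 mm, a short shoulder and a round head 23 mm across on top; 72 mm high in all, about 30 g. The point is on its axis half-way up, 36 mm above its underside (the body is straight there); its z axis points up along the figure; yaw means nothing. The other of the two, just like the first.
- jar_mouth (a point): clear glass jar standing open on the counter, 200 mm high, round body 116 mm across up to 125 mm, sloping shoulder to 155 mm, then a narrow neck 64 mm across outside, 56 mm clear inside, with a thin steel band round it; lip and band are 71 mm across outside. Inner floor 6 mm above the counter. About 0.9 kg, loose. The point is the centre of the mouth, level with the top of the lip, 200 mm above the counter; its z axis points up out of the jar; yaw means nothing.
- tall_figure_center (a point): the tall figure, to be left alone: same pale bare wood and same shape with a round head, but bigger, 96 mm high and 38 mm across, standing upright. The point is on its axis half-way up, 48 mm above its underside. The small figures, this one, and a wooden dowel (26 mm across, 60 mm high), a cone (42 mm across, 70 mm high) and a flat ring (60 mm across, 14 mm high) stand on the counter in two rows of three, in any order, at least 90 mm apart from centre to centre.
Mind the look-alikes: they are no part of the job. Leave any red or yellow look-alike of the part that bears figure_b_center alone.

How it is judged:
By the outcome, as a careful person would: the job done as asked, in the order asked, and still so for the second after the job is handed in, with the robot touching nothing.
It also fails if it takes over 58 s, if anything falls off the work surface, if the arm or the gripper's body presses on something with over 40 N, if the wrist force passes 120 N, or if a joint passes its speed limit or range.

ROBOT

A 6-joint arm with a two-finger parallel gripper is mounted at the origin on the work surface. World frame = base frame: x ahead of the robot, y to its left, z up, the work surface at z = 0. Lengths are in m, angles in rad, forces in N, time in s.
With the tool pointing down it reaches from about 0.25 to 0.775 m from the base axis. Payload 4 kg.
Tool frame: the origin (TCP) lies on the centre line of the jaws, within the pads' length; the fingertips stand 17 mm ahead of it and the grasp point (between the pads) lies 2 mm behind it; z points along the fingers, y is the line along which they close (so a half turn about z gives the same grasp; the last joint's range is limited). The gripper opens to 94 mm and grips with 3 to 60 N. Pads are 16 mm wide; open, the fingers measure 119 mm over their backs; the gripper's body (75 mm by 177 mm) begins 78 mm behind the grasp point.
Start: joints at [-1.267, 0.087, 1.371, -0, 1.684, -0.103], TCP at [0.218, -0.505, 0.223] pointing down, gripper open.
Joint ranges: [-3.1, 3.1], [-0.76, 2.03], [0.27, 2.55], [-1.08, 4.22], [0.17, 2.65], [-2.57, 2.57]. Speed limits (rad/s): [2.79, 2.79, 3.14, 3.14, 3.14, 3.14].

INTERFACE

Orientations are given as [roll, pitch, yaw] about the fixed x, y, z axes, in that order (R = Rz(yaw) Ry(pitch) Rx(roll)).
In Python, from bench import robot gives the robot as it stands.
- The arm moves only by the tool servo_tool, never from a script. Its argument "plan" is a list of rows, each a list of 7 numbers: the shift along the tool's x, y, z normalised to -1 to 1, where 1 is 0.1 m, then the turn, a rotation vector about the tool's x, y, z normalised to -1 to 1, where 1 is pi/2 rad, then the finger opening in mm, from 0 to 94. In form: [[x, y, z, ax, ay, az, gripper], ...]. A call has 1 to 12 rows; each row is the pose to reach, as a shift and turn from the pose commanded when the call began, along the tool's axes at that moment; what a row does not reach only later rows make up. A row lasts 1/12 s, in which the tool goes at most 41.7 mm and 7.16 degrees, less where a joint would pass 70% of its speed; a pose out of reach is approached as far as the arm can. A call with a number of a shift or a turn outside -1 to 1 is refused whole. A call with a gripper value outside its range is refused whole. The fingers move at their own pace and stop on an object; the grip force is fixed at half the most. Time passes only in rows, so rows that repeat a pose let the fingers close. It gives the time, the measured TCP pose, the force, the opening and the grip force at its end, in the units of the state.
- robot.get_obs(): the state, without advancing time (a new reading comes with each control period).
- robot.snapshot(name): name is "scene" or "side" or "wrist"; returns the picture (480x640x3 uint8, red, green, blue); there is no depth.
- robot.camera_params(name): a dict with "camera_matrix" (3x3 intrinsics, pixels), "rvec" (rotation vector, rad) and "tvec" (3), from world to camera coordinates, as OpenCV has them; the wrist camera has in their place "tool_from_camera" (4x4, takes a point from camera to tool coordinates, whose origin is the TCP and whose axes are the flange's). Camera axes: x right, y down, z forward; pixel columns grow to the right and rows downward; lengths in m; the calibration is good to about 2 mm. A picture is of the moment at which its call begins: read the wrist's pose just before it. camera_params takes no time and is no camera call.
- robot.close_job(): hands the job in; it is judged then, once.
Trained networks look in the newest picture that a camera, given by its name, has taken for a name from the list of things; names that differ only in an ending like _2 or _b are one class to them, and where a whole thing is asked for, a point or a joint stands for the part that bears it (a point fixed in the world has none). Each returns a list of dicts, best first, with "conf" (0 to 1); they miss things now and then, are a little off and sometimes report something else, mostly with a low value. They report only what shows in the picture. A call takes as long as a camera call. They do not tell look-alikes from the thing itself.
- robot.find_in(thing, camera): "extent" ([centre column, centre row, width, height] in pixels, round what is visible of it).
The state is a dict: "time": time; "joint_positions": joint angles; "qvel": joint speeds; "joint_torque": joint torques, N m; "tool_pos": TCP position; "ee_rot": TCP orientation; "wrist_force": force on the tool from outside, world axes, zero at the start; "wrist_torque": the same for the moment, N m; "width": finger opening in m; "finger_force": force on a finger pad.
Only numpy, scipy, OpenCV 4.12 (cv2) and the standard library are available. Lean on these libraries where they do the work, as an engineer would, in place of code of your own. Each camera call takes 0.05 s, during which the arm holds its last target. There are 200 camera calls.

## Working session

There is one attempt and no reset: what is moved stays moved. The work goes in short steps, Python scripts to look and compute and a tool call to move; the robot and the scene stay as the last step left them, time stands still between calls to the robot, and variables do not carry over. Pictures are saved under pics/ and viewed, at most 10 in all, crops included, and the job is handed in when it is done.

Besides the shell and the picture viewer there is one more tool, called after "Emit:" as name(argument=value, ...), one argument or row to a line, values as JSON. servo_tool: Moves the arm, as the interface text tells. Scaled input: -1 to 1 covers 0.1 m each way for a shift and pi/2 rad each way for a turn. Its arguments: {"type":"object","properties":{"plan":{"type":"array","items":{"type":"array","items":{"type":"number"}}}},"required":["plan"]}

```bash
mkdir -p pics
cat > h.py <<'E'
import numpy as np, cv2
from bench import robot
def cam(n):
    p=robot.camera_params(n); K=np.array(p["camera_matrix"],float)
    R=cv2.Rodrigues(np.array(p["rvec"],float))[0]; t=np.array(p["tvec"],float).ravel()
    return K,R,t
def back(n,u,v,z):
    K,R,t=cam(n); d=R.T@np.linalg.inv(K)@[u,v,1]; c=-R.T@t
    return c+d*(z-c[2])/d[2]
def proj(n,P):
    K,R,t=cam(n); q=K@(R@np.array(P,float)+t); return q[:2]/q[2]
def save(n,f):
    im=robot.snapshot(n); cv2.imwrite(f"pics/{f}.png",im[:,:,::-1]); return im
E
python3 - <<'E'
from h import *
np.set_printoptions(precision=3,suppress=True)
for n in("scene","side"):
    save(n,n)
    K,R,t=cam(n); print(n,-R.T@t)
    for th in("figure_a_center","tall_figure_center","jar_mouth"):
        for d in robot.find_in(th,n):
            e=np.array(d["extent"]);print(th,round(d["conf"],2),e.round(1),"bottom@0",back(n,e[0],e[1]+e[3]/2,0)[:2],"ctr",back(n,e[0],e[1],.036)[:2])
o=robot.get_obs();print(o["time"],o["tool_pos"],o["ee_rot"])
a=cv2.imread("pics/scene.png");b=cv2.imread("pics/side.png")
E
```

```text
scene [1.183 0.332 0.589]
figure_a_center 0.84 [238.3 237.9  14.4  28.7] bottom@0 [ 0.461 -0.279] ctr [ 0.453 -0.281]
tall_figure_center 0.94 [322.5 256.4  17.6  35.9] bottom@0 [ 0.442 -0.056] ctr [ 0.426 -0.066]
jar_mouth 0.94 [449.2 285.9  70.9 116.9] bottom@0 [0.525 0.255] ctr [0.395 0.215]
side [ 0.485 -0.767  0.608]
figure_a_center 0.74 [261.6 418.4  18.6  41.5] bottom@0 [ 0.451 -0.298] ctr [ 0.454 -0.293]
tall_figure_center 0.75 [254.1 304.1  23.1  53.9] bottom@0 [ 0.444 -0.078] ctr [ 0.448 -0.049]
jar_mouth 0.56 [267.5 196.9  58.4 102.3] bottom@0 [0.477 0.181] ctr [0.486 0.349]
0.4 [ 0.218 -0.505  0.222] [-3.141 -0.     0.407]
```

View pics/scene.png

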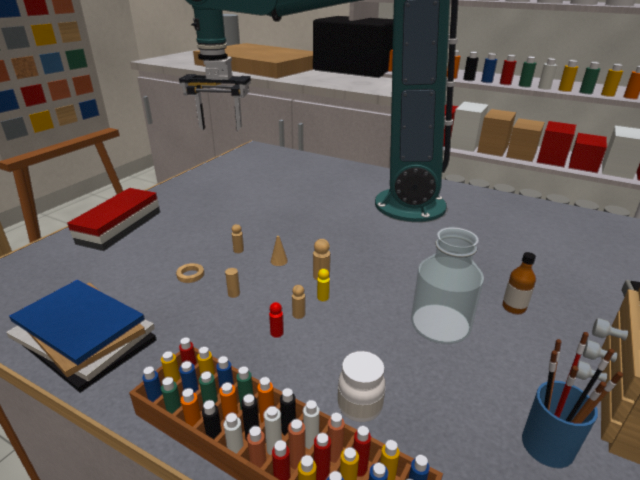

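View pics/side.png

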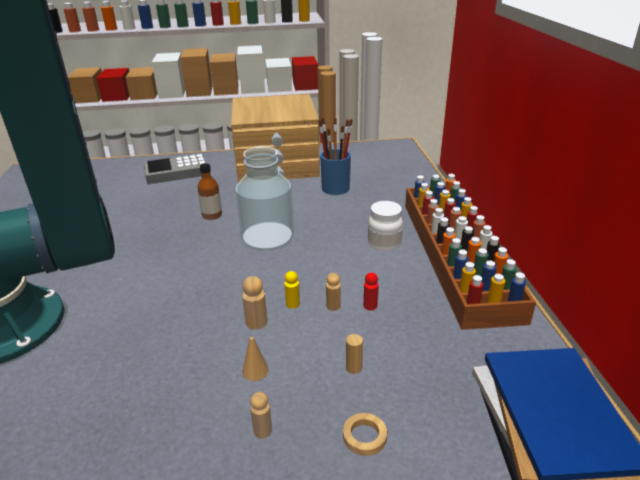

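The candidates in the scene view are:
- Small wooden figures at (238,238) and (298,301). These are my targets.
- Tall figure at (321,258).
- Dowel at (232,282).
- Cone at (279,248).
- Red look-alike at (276,319) and yellow look-alike at (323,285).

In the side view the targets are at (261,414) and (333,291), the tall figure is at (254,302), and the jar is at (267,197). Figure b has yellow and red neighbours on either side of it along x.

```bash
cat > m.py <<'E'
from h import *
from scipy.optimize import least_squares
np.set_printoptions(precision=4,suppress=True)
im={n:cv2.imread(f"pics/{n}.png") for n in("scene","side")}
def box(n,u,v,r=32):
    hsv=cv2.cvtColor(im[n],cv2.COLOR_BGR2HSV); m=((hsv[...,1]>75)&(hsv[...,2]>60)).astype(np.uint8)
    k,l,s,c=cv2.connectedComponentsWithStats(m); x,y,w,h,_=s[l[v,u]]; return np.array([x-.5,y-.5,x+w-.5,y+h-.5])
def pts(x,y,prof):
    a=np.linspace(0,2*np.pi,40); return np.array([[x+r*np.cos(t),y+r*np.sin(t),z] for z,r in prof for t in a])
def pbox(n,P):
    K,R,t=cam(n); q=(K@(R@P.T+t[:,None])); q=(q[:2]/q[2]).T; return np.r_[q.min(0),q.max(0)]
head=lambda zc,r:[(zc+r*np.sin(b),r*np.cos(b)) for b in np.linspace(-.5,1.57,12)]
S=[(0,.013),(.049,.013)]+head(.0605,.0115); T=[(0,.019),(.065,.019)]+head(.081,.0153)
things={"A":(S,(238,240),(261,418)),"B":(S,(298,305),(333,297)),"tall":(T,(321,265),(254,308)),
"dowel":([(0,.013),(.06,.013)],(232,284),(354,358)),"cone":([(0,.021),(.07,.001)],(279,255),(254,362)),
"red":(S,(276,325),(371,297)),"yel":(S,(323,290),(291,295))}
for k,(pf,s,d) in things.items():
    bx={"scene":box("scene",*s),"side":box("side",*d)}
    f=lambda p:np.concatenate([pbox(n,pts(*p,pf))-bx[n] for n in bx])
    r=least_squares(f,[.45,-.1],loss="soft_l1"); print(k,r.x,r.fun.round(1))
E
python3 m.py
python3 - <<'E'
import cv2,numpy as np
a=cv2.imread("pics/scene.png")[220:345,400:500];b=cv2.imread("pics/side.png")[140:255,220:310]
c=cv2.imread("pics/scene.png")[225:345,220:340]
f=lambda i:cv2.resize(i,(390,390*i.shape[0]//i.shape[1]),interpolation=3)[:490]
g=[f(a),f(b)];h=max(x.shape[0] for x in g)
cv2.imwrite("pics/jar.png",np.hstack([cv2.copyMakeBorder(x,0,h-x.shape[0],0,0,0) for x in g]))
cv2.imwrite("pics/figs.png",cv2.resize(c,(590,590),interpolation=3))
E
```

```text
A [ 0.4525 -0.2836] [ 0.2  0.3  1.8  0.5 -0.6 -0.   1.4  1. ]
B [ 0.5877 -0.0317] [ 0.5 -0.3  1.   0.1  0.1  0.4  0.8  1.6]
tall [ 0.4499 -0.0549] [  0.6   0.    1.1 -20.3   0.1   0.3   1.4   0.9]
dowel [ 0.5982 -0.186 ] [ 0.4 -0.4  1.6  0.3  0.1  0.1  0.7  0.9]
cone [ 0.4448 -0.1704] [ 0.1 -0.1  1.9  0.7 -0.6  0.4  1.3  0.5]
red [ 0.6541 -0.0405] [0.5 0.1 0.4 0.  0.5 1.  0.  0.3]
yel [ 0.515  -0.0165] [ 4.2 29.4  0.  -0.6  0.3  0.9  0.   0.9]
```

View pics/jar.png

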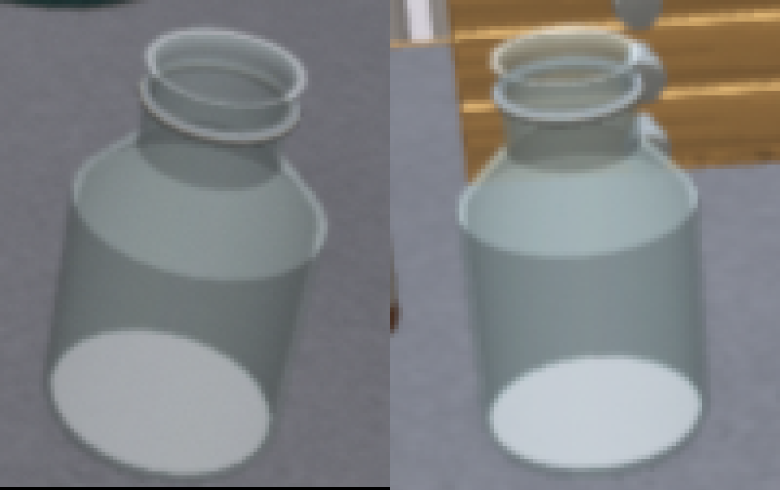

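View pics/figs.png

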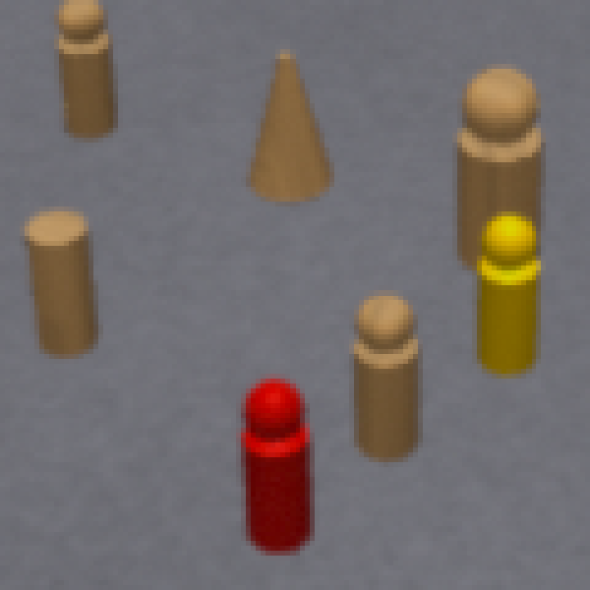

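The jar crop shows the lip centre at about (458,237) in the scene view and (261,153) in the side view. The white inner floor is centred at about (441,323) and (267,235). The figure crop confirms both targets are small, bare-wood, round-headed figures, with red, yellow, tall, dowel and cone clearly distinct from them.

Run:
```python
from h import *
np.set_printoptions(precision=4,suppress=True)
print("mouth",back("scene",457.9,237.3,.2),back("side",260.6,152.9,.2))
print("floor",back("scene",441,323,.006),back("side",267.3,234.9,.006))
from scipy.spatial.transform import Rotation as Ro
o=robot.get_obs();p=np.array(o["tool_pos"]);R=Ro.from_euler("xyz",o["ee_rot"])
print(o["time"],o["joint_positions"],o["width"],robot.camera_params("wrist")["tool_from_camera"])
print("A shift",R.inv().apply(np.array([.4525,-.2836,.15])-p)/.1)
```

```text
mouth [0.482  0.2263 0.2   ] [0.4791 0.2232 0.2   ]
floor [0.481  0.2263 0.006 ] [0.4787 0.2256 0.006 ]
0.4 [-1.2671  0.0874  1.3709 -0.      1.6836 -0.1031] 0.0938195858366675 [[-0.0014 -0.9733 -0.2293  0.0667]
 [ 1.     -0.0013 -0.0004 -0.0021]
 [ 0.0001 -0.2293  0.9733 -0.1626]
 [ 0.      0.      0.      1.    ]]
A shift [ 3.0337 -1.1043  0.7234]
```

Emit:
servo_tool(
  plan=[
    [1, -0.37, 0.2, 0, 0, 0.259, 60],
    [1, -0.37, 0.2, 0, 0, 0.259, 60],
    [1, -0.37, 0.2, 0, 0, 0.259, 60],
    [1, -0.37, 0.2, 0, 0, 0.259, 60],
    [1, -0.37, 0.2, 0, 0, 0.259, 60],
  ],
)

```text
time: 0.82
tool_pos: [0.2958, -0.4303, 0.2022]
ee_rot: [-3.141, 0.0, 0.002]
wrist_force: [-0.3, 0.9, -0.1]
width: 0.0642
finger_force: 0.0
```

Emit:
servo_tool(
  plan=[
    [0.8, -0.75, 0.1, 0, 0, 0, 60],
    [0.8, -0.75, 0.1, 0, 0, 0, 60],
    [0.8, -0.75, 0.1, 0, 0, 0, 60],
    [0.8, -0.75, 0.1, 0, 0, 0, 60],
    [0.8, -0.75, 0.1, 0, 0, 0, 60],
  ],
)

```text
time: 1.23
tool_pos: [0.3751, -0.3565, 0.1926]
ee_rot: [3.141, 0.0, 0.003]
wrist_force: [0.2, 0.1, 0.2]
width: 0.0597
finger_force: 0.0
```

Emit:
servo_tool(
  plan=[
    [0.4, -0.73, 0.2, 0, 0, 0, 60],
    [0.4, -0.73, 0.2, 0, 0, 0, 60],
    [0.4, -0.73, 0.2, 0, 0, 0, 60],
    [0.4, -0.73, 0.2, 0, 0, 0, 60],
    [0.4, -0.73, 0.2, 0, 0, 0, 60],
    [0.4, -0.73, 0.2, 0, 0, 0, 60],
  ],
)

```text
time: 1.73
tool_pos: [0.4142, -0.2856, 0.1732]
ee_rot: [3.14, -0.0, -0.002]
wrist_force: [0.7, 0.0, -0.0]
width: 0.06
finger_force: 0.0
```

```bash
cat >> h.py <<'E'
from scipy.spatial.transform import Rotation as Ro
def wcam():
    o=robot.get_obs(); p=robot.camera_params("wrist"); T=np.eye(4); T[:3,:3]=Ro.from_euler("xyz",o["ee_rot"]).as_matrix(); T[:3,3]=o["tool_pos"]
    return T@np.array(p["tool_from_camera"]),np.array(p["camera_matrix"])
def wback(u,v,z):
    M,K=wcam(); d=M[:3,:3]@np.linalg.inv(K)@[u,v,1]; c=M[:3,3]; return c+d*(z-c[2])/d[2]
def wproj(P):
    M,K=wcam(); q=K@(np.linalg.inv(M)@np.r_[P,1])[:3]; return q[:2]/q[2]
E
python3 - <<'E'
from h import *
im=save("wrist","w1")
for d in robot.find_in("figure_a_center","wrist"): print(d)
for z in(0,.036,.0605,.072): print(z,wproj([.4525,-.2836,z]))
E
```

```text
{'extent': [313.9, 185.8, 26.9, 30.4], 'conf': 0.76}
0 [315.31719555 183.80803145]
0.036 [315.3887604  187.10520324]
0.0605 [315.44792747 189.831178  ]
0.072 [315.47940118 191.28125056]
```

View pics/w1.png

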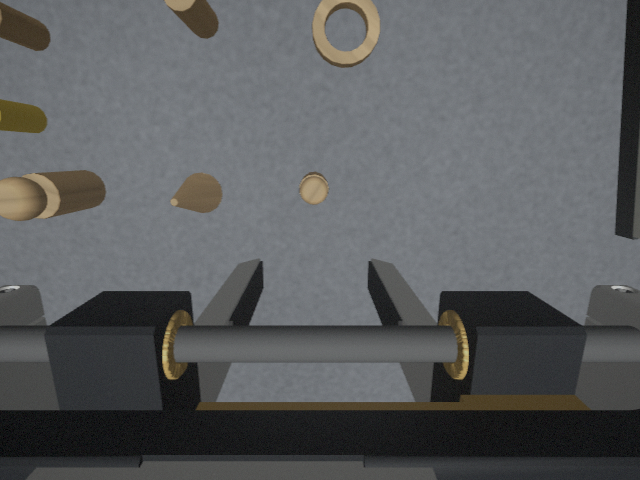

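The wrist view shows figure A at (314,188), where I predicted (315,190), so the estimate is good to about 1 mm. Next I descend and grasp.

Emit:
servo_tool(
  plan=[
    [0.385, -0.03, 0.0, 0, 0, 0, 60],
    [0.385, -0.03, 0.35, 0, 0, 0, 60],
    [0.385, -0.03, 0.7, 0, 0, 0, 60],
    [0.385, -0.03, 0.7, 0, 0, 0, 60],
    [0.385, -0.03, 0.7, 0, 0, 0, 60],
  ],
)

```text
time: 2.25
tool_pos: [0.4516, -0.2804, 0.1006]
ee_rot: [-3.139, 0.004, -0.001]
wrist_force: [0.3, -0.4, 0.6]
width: 0.06
finger_force: 0.0
```

Emit:
servo_tool(
  plan=[
    [0, 0, 0.2, 0, 0, 0, 60],
    [0, 0, 0.4, 0, 0, 0, 60],
    [0, 0, 0.61, 0, 0, 0, 60],
    [0, 0, 0.61, 0, 0, 0, 60],
    [0, 0, 0.61, 0, 0, 0, 15],
    [0, 0, 0.61, 0, 0, 0, 15],
    [0, 0, 0.61, 0, 0, 0, 15],
    [0, 0, 0.61, 0, 0, 0, 15],
    [0, 0, 0.61, 0, 0, 0, 15],
    [0, 0, 0.61, 0, 0, 0, 15],
    [0, 0, 0.61, 0, 0, 0, 15],
  ],
)

```text
time: 3.17
tool_pos: [0.4539, -0.2811, 0.0425]
ee_rot: [3.14, -0.002, 0.0]
wrist_force: [0.9, -1.0, 3.3]
width: 0.0254
finger_force: 29.4
```

Emit:
servo_tool(
  plan=[
    [0, 0, -0.2, 0, 0, 0, 15],
    [0, 0, -0.5, 0, 0, 0, 15],
    [0, 0, -0.8, 0, 0, 0, 15],
    [0, 0, -1, 0, 0, 0, 15],
  ],
)

```text
time: 3.5
tool_pos: [0.4539, -0.2809, 0.1442]
ee_rot: [3.14, -0.002, 0.0]
wrist_force: [0.5, -0.9, 0.5]
width: 0.0263
finger_force: 29.4
```

Emit:
servo_tool(
  plan=[
    [0, -0.2, -0.25, 0, 0, 0, 15],
    [0, -0.45, -0.5, 0, 0, 0, 15],
    [0.05, -0.75, -0.8, 0, 0, 0, 15],
    [0.05, -1, -1, 0, 0, 0, 15],
  ],
)

```text
time: 3.83
tool_pos: [0.4588, -0.1794, 0.2438]
ee_rot: [3.141, -0.002, -0.0]
wrist_force: [0.6, -0.1, 1.3]
width: 0.0261
finger_force: 29.4
```

Emit:
servo_tool(
  plan=[
    [0.05, -0.3, -0.2, 0, 0, 0, 15],
    [0.05, -0.6, -0.4, 0, 0, 0, 15],
    [0.05, -1, -0.4, 0, 0, 0, 15],
  ],
)

```text
time: 4.08
tool_pos: [0.4647, -0.0806, 0.286]
ee_rot: [3.139, -0.007, -0.002]
wrist_force: [1.3, 0.2, 0.1]
width: 0.0262
finger_force: 29.3
```

Emit:
servo_tool(
  plan=[
    [0.05, -0.35, 0, 0, 0, 0, 15],
    [0.05, -0.7, 0, 0, 0, 0, 15],
    [0.05, -1, 0, 0, 0, 0, 15],
  ],
)

```text
time: 4.33
tool_pos: [0.4679, 0.0217, 0.2814]
ee_rot: [-3.141, 0.0, 0.001]
wrist_force: [0.7, 0.1, -0.1]
width: 0.026
finger_force: 29.3
```

Emit:
servo_tool(
  plan=[
    [0.05, -0.35, 0, 0, 0, 0, 15],
    [0.05, -0.7, 0, 0, 0, 0, 15],
    [0.05, -0.9, 0, 0, 0, 0, 15],
    [0.05, -0.9, 0, 0, 0, 0, 15],
    [0.05, -0.9, 0, 0, 0, 0, 15],
  ],
)

```text
time: 4.75
tool_pos: [0.473, 0.1101, 0.2811]
ee_rot: [3.141, 0.001, 0.003]
wrist_force: [-0.3, 0.0, -0.2]
width: 0.0257
finger_force: 29.4
```

Emit:
servo_tool(
  plan=[
    [0.05, -0.35, 0, 0, 0, 0, 15],
    [0.05, -0.7, 0, 0, 0, 0, 15],
    [0.07, -1, 0, 0, 0, 0, 15],
    [0.07, -1, 0, 0, 0, 0, 15],
  ],
)

```text
time: 5.08
tool_pos: [0.4803, 0.2121, 0.2807]
ee_rot: [-3.14, 0.001, 0.003]
wrist_force: [0.0, -0.5, -0.5]
width: 0.0259
finger_force: 29.4
```

Emit:
servo_tool(
  plan=[
    [0, -0.15, 0, 0, 0, 0, 15],
    [0, -0.15, 0, 0, 0, 0, 15],
    [0, -0.15, 0, 0, 0, 0, 15],
  ],
)

```text
time: 5.33
tool_pos: [0.4806, 0.223, 0.2812]
ee_rot: [3.14, 0.0, -0.001]
wrist_force: [-0.4, -0.3, -0.4]
width: 0.026
finger_force: 29.4
```

Run:
```python
from h import *
o=robot.get_obs();print(o["tool_pos"],o["ee_rot"])
c=[]
for n,x,y in(("scene",380,150),("side",190,40)):
    im=save(n,"j1"+n)[:,:,::-1]; c.append(cv2.resize(im[y:y+145,x:x+145],(400,400),interpolation=3))
    q=proj(n,[*o["tool_pos"][:2],o["tool_pos"][2]-.041]); print(n,"fig base px",q,(q-[x,y])*400/145, "mouth",(proj(n,[.48,.225,.2])-[x,y])*400/145)
cv2.imwrite("pics/j1.png",np.hstack(c))
```

```text
[0.48056624 0.2230335  0.28121684] [ 3.14031850e+00  4.17886196e-04 -9.60739125e-04]
scene fig base px [460.27989159 215.80251481] [221.4617699  181.52417879] mouth [213.66926715 238.91965611]
side fig base px [259.72521241 133.72469213] [192.34541355 258.55087485] mouth [195.89241727 310.43237628]
```

View pics/j1.png

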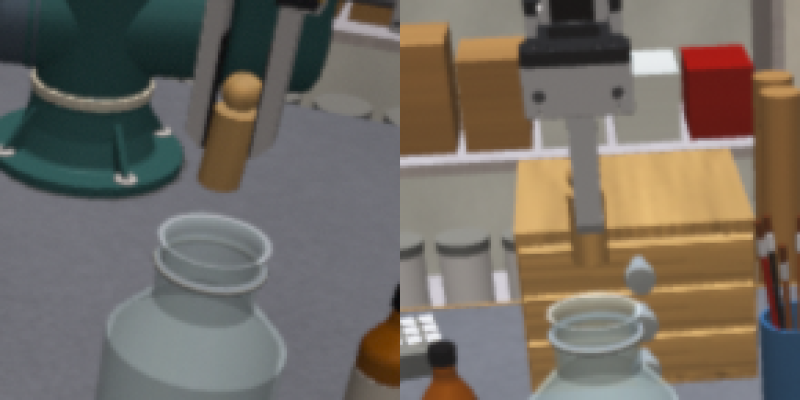

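The figure hangs straight, with its base at (221,182) in the left crop and the mouth centre at (214,239) directly below it. I'll lower it 17 mm into the neck with the fingertips still above the lip, then release.

Emit:
servo_tool(
  plan=[
    [0, -0.02, 0.15, 0, 0, 0, 15],
    [0, -0.02, 0.3, 0, 0, 0, 15],
    [0, -0.02, 0.45, 0, 0, 0, 15],
    [0, -0.02, 0.57, 0, 0, 0, 15],
    [0, -0.02, 0.57, 0, 0, 0, 15],
    [0, -0.02, 0.57, 0, 0, 0, 15],
  ],
)

```text
time: 5.93
tool_pos: [0.4801, 0.2255, 0.2239]
ee_rot: [3.141, 0.001, -0.001]
wrist_force: [-0.2, 0.5, -0.5]
width: 0.0262
finger_force: 29.4
```

Emit:
servo_tool(
  plan=[
    [0, 0, 0, 0, 0, 0, 50],
    [0, 0, 0, 0, 0, 0, 50],
    [0, 0, 0, 0, 0, 0, 50],
    [0, 0, 0, 0, 0, 0, 50],
    [0, 0, 0, 0, 0, 0, 50],
    [0, 0, -0.3, 0, 0, 0, 50],
    [0, 0, -0.6, 0, 0, 0, 50],
    [0, 0, -0.6, 0, 0, 0, 50],
  ],
)

```text
time: 6.6
tool_pos: [0.4823, 0.2272, 0.2913]
ee_rot: [-3.138, -0.011, 0.0]
wrist_force: [-0.6, -0.0, 1.6]
width: 0.0503
finger_force: 0.0
```

```bash
python3 - <<'E'
from h import *
c=[]
for n,x,y in(("scene",390,215),("side",190,120)):
    im=save(n,"k1"+n)[:,:,::-1]; c.append(cv2.resize(im[y:y+145,x:x+145],(400,400),interpolation=3))
cv2.imwrite("pics/k1.png",np.hstack(c))
E
python3 m.py
```

```text
A [ 0.4525 -0.2836] [ 0.2  0.3  1.8  0.5 -0.6 -0.   1.4  1. ]
B [ 0.5877 -0.0317] [ 0.5 -0.3  1.   0.1  0.1  0.4  0.8  1.6]
tall [ 0.4499 -0.0549] [  0.6   0.    1.1 -20.3   0.1   0.3   1.4   0.9]
dowel [ 0.5982 -0.186 ] [ 0.4 -0.4  1.6  0.3  0.1  0.1  0.7  0.9]
cone [ 0.4448 -0.1704] [ 0.1 -0.1  1.9  0.7 -0.6  0.4  1.3  0.5]
red [ 0.6541 -0.0405] [0.5 0.1 0.4 0.  0.5 1.  0.  0.3]
yel [ 0.515  -0.0165] [ 4.2 29.4  0.  -0.6  0.3  0.9  0.   0.9]
```

View pics/k1.png

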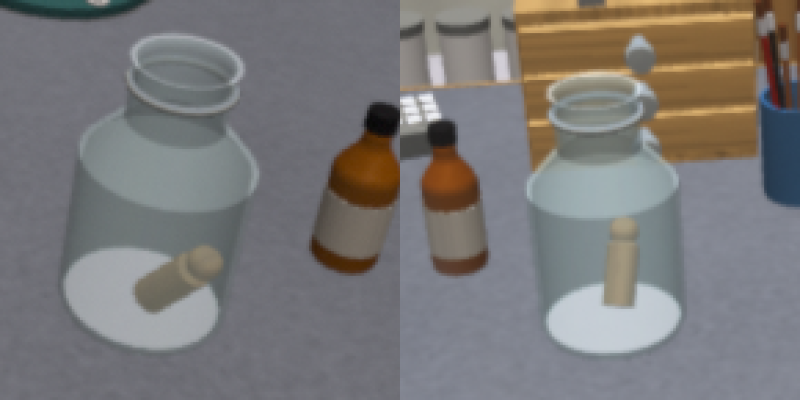

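Figure A is inside the jar, at about (178,278) in the left crop and leaning on the floor, and the jar has not moved. Next is figure B.

Emit:
servo_tool(
  plan=[
    [0.1, 0.35, 0, 0, 0, 0, 50],
    [0.2, 0.7, 0, 0, 0, 0, 50],
    [0.3, 1, 0, 0, 0, 0, 50],
  ],
)

```text
time: 6.95
tool_pos: [0.5098, 0.1252, 0.2826]
ee_rot: [3.141, 0.003, 0.001]
wrist_force: [0.0, 0.1, -0.1]
width: 0.0499
finger_force: 0.0
```

Emit:
servo_tool(
  plan=[
    [0.1, 0.35, 0.1, 0, 0, 0, 50],
    [0.2, 0.7, 0.3, 0, 0, 0, 50],
    [0.3, 1, 0.5, 0, 0, 0, 50],
  ],
)

```text
time: 7.2
tool_pos: [0.5403, 0.0243, 0.233]
ee_rot: [3.141, 0.0, -0.001]
wrist_force: [0.1, 0.5, 0.1]
width: 0.0502
finger_force: 0.0
```

Emit:
servo_tool(
  plan=[
    [0.1, 0.35, 0.3, 0, 0, 0, 50],
    [0.1, 0.57, 0.55, 0, 0, 0, 50],
    [0.1, 0.57, 0.55, 0, 0, 0, 50],
    [0.1, 0.57, 0.55, 0, 0, 0, 50],
  ],
)

```text
time: 7.53
tool_pos: [0.5482, -0.0313, 0.1754]
ee_rot: [-3.14, 0.008, -0.003]
wrist_force: [0.6, 0.5, 0.6]
width: 0.0503
finger_force: 0.0
```

Run:
```python
from h import *
o=robot.get_obs();print(o["tool_pos"],o["ee_rot"])
save("wrist","w2")
for d in robot.find_in("figure_b_center","wrist"): print(d)
print(wproj([.5877,-.0317,.036]),wproj([.5877,-.0317,.0605]))
```

```text
[ 0.54820353 -0.03125364  0.17541956] [-3.13986578e+00  7.97214782e-03 -2.69426521e-03]
{'extent': [327.8, 105.4, 33.3, 36.7], 'conf': 0.93}
{'extent': [316.5, 185.4, 32.7, 33.5], 'conf': 0.85}
{'extent': [299.5, 262.1, 24.4, 41.0], 'conf': 0.82}
[319.72138463 187.38570258] [320.09215072 190.08118154]
```

View pics/w2.png

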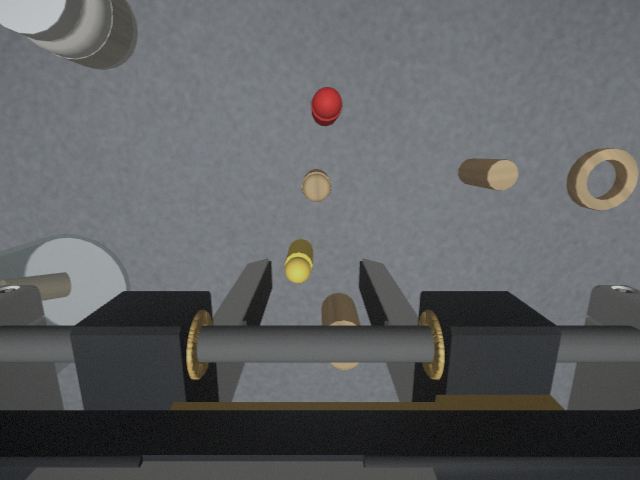

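The wrist view shows wooden figure B at (317,187), red at (327,105), yellow at (299,262), and the tall figure at (340,330), behind the gripper. B is about 2 mm to +y of my estimate, so I correct for that and descend.

Emit:
servo_tool(
  plan=[
    [0.38, -0.02, 0.0, 0, 0, 0, 50],
    [0.38, -0.02, 0.35, 0, 0, 0, 50],
    [0.38, -0.02, 0.7, 0, 0, 0, 50],
    [0.38, -0.02, 0.7, 0, 0, 0, 50],
    [0.38, -0.02, 0.7, 0, 0, 0, 50],
    [0.38, -0.02, 0.7, 0, 0, 0, 50],
  ],
)

```text
time: 8.13
tool_pos: [0.5897, -0.0278, 0.1124]
ee_rot: [3.141, -0.004, 0.001]
wrist_force: [-1.0, 0.6, 0.3]
width: 0.0504
finger_force: 0.0
```

Emit:
servo_tool(
  plan=[
    [0, 0, 0.2, 0, 0, 0, 50],
    [0, 0, 0.4, 0, 0, 0, 50],
    [0, 0, 0.64, 0, 0, 0, 50],
    [0, 0, 0.64, 0, 0, 0, 50],
    [0, 0, 0.64, 0, 0, 0, 15],
    [0, 0, 0.64, 0, 0, 0, 15],
    [0, 0, 0.64, 0, 0, 0, 15],
    [0, 0, 0.64, 0, 0, 0, 15],
    [0, 0, 0.64, 0, 0, 0, 15],
    [0, 0, 0.64, 0, 0, 0, 15],
    [0, 0, 0.64, 0, 0, 0, 15],
  ],
)

```text
time: 9.05
tool_pos: [0.59, -0.0289, 0.0479]
ee_rot: [3.141, -0.004, -0.0]
wrist_force: [0.7, -0.2, 5.9]
width: 0.0255
finger_force: 29.6
```

Emit:
servo_tool(
  plan=[
    [0, 0, -0.2, 0, 0, 0, 15],
    [0, 0, -0.5, 0, 0, 0, 15],
    [0, 0, -0.8, 0, 0, 0, 15],
    [0, 0, -1, 0, 0, 0, 15],
  ],
)

```text
time: 9.38
tool_pos: [0.5891, -0.0287, 0.1485]
ee_rot: [3.141, -0.003, -0.0]
wrist_force: [-0.6, -0.2, -0.1]
width: 0.0254
finger_force: 29.5
```

Emit:
servo_tool(
  plan=[
    [0, 0, -0.3, 0, 0, 0, 15],
    [-0.1, -0.1, -0.6, 0, 0, 0, 15],
    [-0.2, -0.3, -0.9, 0, 0, 0, 15],
    [-0.3, -0.5, -1, 0, 0, 0, 15],
  ],
)

```text
time: 9.72
tool_pos: [0.5596, 0.0214, 0.251]
ee_rot: [3.141, -0.008, -0.002]
wrist_force: [1.9, 1.0, 0.5]
width: 0.0255
finger_force: 29.5
```

Emit:
servo_tool(
  plan=[
    [-0.1, -0.3, -0.2, 0, 0, 0, 15],
    [-0.25, -0.6, -0.4, 0, 0, 0, 15],
    [-0.4, -0.95, -0.4, 0, 0, 0, 15],
    [-0.4, -1, -0.4, 0, 0, 0, 15],
  ],
)

```text
time: 10.05
tool_pos: [0.5165, 0.1261, 0.2882]
ee_rot: [-3.138, -0.003, 0.006]
wrist_force: [-0.9, -0.2, 0.7]
width: 0.0253
finger_force: 29.5
```

Emit:
servo_tool(
  plan=[
    [-0.1, -0.3, 0, 0, 0, 0, 15],
    [-0.25, -0.6, 0, 0, 0, 0, 15],
    [-0.39, -0.95, 0, 0, 0, 0, 15],
    [-0.39, -1, 0, 0, 0, 0, 15],
    [-0.39, -1, 0, 0, 0, 0, 15],
    [-0.39, -1, 0, 0, 0, 0, 15],
  ],
)

```text
time: 10.55
tool_pos: [0.4795, 0.221, 0.285]
ee_rot: [3.14, 0.001, 0.0]
wrist_force: [-0.8, 0.2, -0.9]
width: 0.0252
finger_force: 29.5
```

Run:
```python
from h import *
c=[]
for n,x,y in(("scene",380,150),("side",190,70)):
    im=save(n,"j2"+n)[:,:,::-1]; c.append(cv2.resize(im[y:y+185,x:x+145],(400,510),interpolation=3))
cv2.imwrite("pics/j2.png",np.hstack(c))
```

```text
(no output)
```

View pics/j2.png

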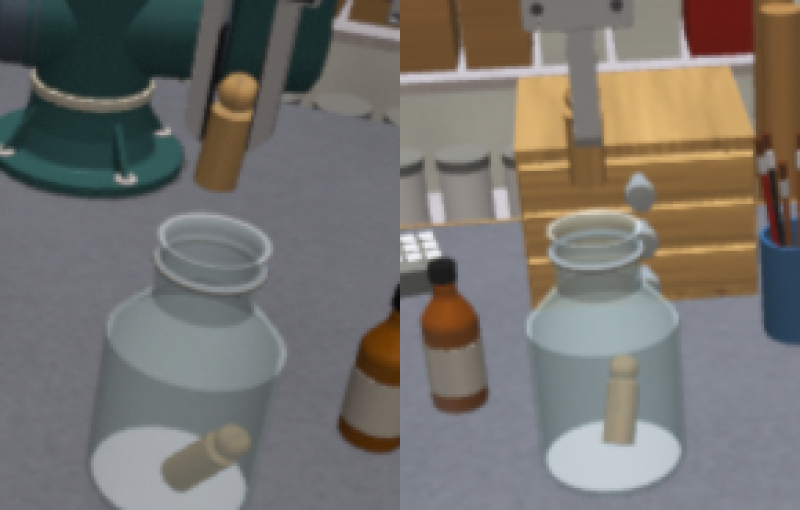

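B hangs straight, base at (217,188) in the left crop and about (587,183) in the right, over the mouth. A rests on the jar floor.

Emit:
servo_tool(
  plan=[
    [0, -0.04, 0.15, 0, 0, 0, 15],
    [0, -0.04, 0.3, 0, 0, 0, 15],
    [0, -0.04, 0.45, 0, 0, 0, 15],
    [0, -0.04, 0.6, 0, 0, 0, 15],
    [0, -0.04, 0.6, 0, 0, 0, 15],
    [0, -0.04, 0.6, 0, 0, 0, 15],
  ],
)

```text
time: 11.15
tool_pos: [0.4794, 0.224, 0.2246]
ee_rot: [3.14, 0.002, -0.002]
wrist_force: [-0.1, -0.6, 0.3]
width: 0.0255
finger_force: 29.5
```

Emit:
servo_tool(
  plan=[
    [0, 0, 0, 0, 0, 0, 50],
    [0, 0, 0, 0, 0, 0, 50],
    [0, 0, 0, 0, 0, 0, 50],
    [0, 0, 0, 0, 0, 0, 50],
    [0, 0, 0, 0, 0, 0, 50],
    [0, 0, -0.3, 0, 0, 0, 50],
    [0, 0, -0.6, 0, 0, 0, 50],
    [0, 0, -0.9, 0, 0, 0, 50],
    [0, 0, -0.9, 0, 0, 0, 50],
    [0, 0, -0.9, 0, 0, 0, 50],
    [0, 0, -0.9, 0, 0, 0, 50],
    [0, 0, -0.9, 0, 0, 0, 50],
  ],
)

```text
time: 12.15
tool_pos: [0.4788, 0.2253, 0.3136]
ee_rot: [3.14, 0.003, 0.0]
wrist_force: [-0.3, 0.0, 0.0]
width: 0.0497
finger_force: 0.0
```

Run:
```python
from h import *
c=[]
for n,x,y,w in(("scene",210,215,280),("side",190,120,145)):
    im=save(n,"k2"+n)[:,:,::-1]; c.append(cv2.resize(im[y:y+145,x:x+w],(w*400//145 if w==145 else 400,400 if w==145 else 207),interpolation=3))
c[0]=cv2.copyMakeBorder(c[0],0,193,0,0,0)
z=cv2.imread("pics/k2scene.png")[285:345,405:485]; c[0][210:400,:253]=cv2.resize(z,(253,190),interpolation=3)
cv2.imwrite("pics/k2.png",np.hstack(c))
```

```text
(no output)
```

View pics/k2.png

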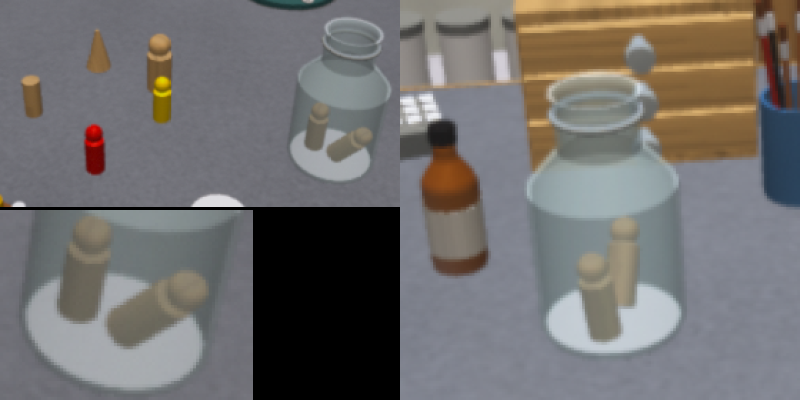

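Both figures are in the bottom of the jar, at about (318,127) and (350,145) in the left crop. The jar, the tall figure and the look-alikes have not moved, and the gripper is clear above the jar. I'm handing the job in.

```bash
python3 -c "
from bench import robot
print(robot.close_job())"
```

```text
the job is handed in; nothing more can be done
None
```

Both small wooden figures are in the bottom of the jar, the jar and the tall figure were left where they stood, and the job is handed in at about 12 s on the robot's clock.

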